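# Reset the flask shaker's controller

## Task

The shaker's vibration has worked the two blue sensor plugs on its controller loose: press both fully home. Then take the orange stylus from its stand, reach its pin through the yellow-ringed aperture and hold the recessed red reset button down, and finish while still holding it down with the stylus in the gripper. Do not press the button before both plugs are home, and leave the glassware and other things on the bench where they are.

Things in the scene. Friction and masses are not known exactly. Their poses are not given: they have to be found in the camera images.
- controller: White box-shaped shaker controller, fixed to the bench, 170 (x) x 220 (y) x 70 mm high; origin at the centre of its underside, z up. On its level top: a 16 mm round aperture ringed in yellow at local (-35, 65) mm, a blue display panel at (45, 58), and two blue sensor plugs at (40, -20) and (-30, -65). Nothing on it rises over 96 mm above the bench.
- aperture (a point): Centre of the aperture's mouth, level with the controller's top, 70 mm above the bench. The well below is straight, round and vertical, 16 mm wide; the reset button's face lies 22 mm down it.
- button_top (a point): Centre of the face of the red reset button, 14 mm across, at the bottom of the well under the aperture; it moves down with the button.
- reset_button (a joint): Travel of the reset button in m: 0 released, 0.005 fully down against a firm stop. It is sprung: it starts to move at about 1.2 N, is fully down at about 4 N, and comes back up when let go.
- plug_a_top (a point): Centre of the flat top of blue sensor plug a (cap 30 mm across, 14 mm tall), at local (40, -20) mm on the controller. Fully home this point is 88 mm above the bench and the cap sits on its steel collar; at the start it is 4 to 8 mm higher.
- plug_b_top (a point): The same for blue sensor plug b, at local (-30, -65) mm on the controller.
- plug_a (a joint): How far plug a has been pushed in, in m: 0 highest, 0.008 fully home against a firm stop. It slides straight down with about 3 N of friction and stays where it is left.
- plug_b (a joint): The same for plug b.
- stand: Grey tool stand, fixed to the bench, 70 x 70 x 55 mm high, with a vertical 11 mm hole in its middle, 53 mm deep, that holds the stylus; origin at the centre of its underside.
- stylus: Reset stylus, about 35 to 70 g, standing upright in the stand: orange handle 20 mm in diameter and 70 mm long, and below it a steel pin 7 mm in diameter and 50 mm long, which is inside the stand's hole at the start. Origin at the centre of the handle's lower end (55 mm above the bench at the start), z along the handle, away from the pin.
- stylus_tip (a point): Tip of the steel pin, 50 mm below the stylus's origin.
- stylus_grip (a point): Point on the handle's axis 40 mm above its lower end, a good place to grip (95 mm above the bench at the start).
- flask_a: Bystander: stoppered empty conical glass flask, 82 mm wide, 152 mm tall; origin at the centre of its base. It stands beyond the controller and the stand.
- flask_b: Bystander: a second, identical flask.
- dishes: Bystander: stack of two clear dishes with white rims, 91 mm across, 32 mm tall, about 90 mm from the stand's centre on its far side; origin at the centre of its underside.
- timer: Bystander: green bench timer, 55 x 70 x 20 mm, about 95 mm from the stand's centre on its near side; origin at the centre of its underside.
- bottle: Bystander: amber bottle with a blue cap, 70 mm wide, 140 mm tall, at the left; origin at the centre of its base.
- tube_rack: Bystander: orange tube rack, 200 x 75 mm, 92 mm tall with its tubes, at the right; origin at the centre of its underside.
Mind the look-alikes: they are no part of the job. There is more than one size of the stylus; the job needs the smallest.

How it is judged:
On the way, in this order (a step that is already met when the one before it is completed fails the run):
1. both sensor plugs are pressed fully home (value of joint each of plug_a, plug_b above 0.0065 m), for 0.2 s.
2. the stylus, held in the gripper, holds the reset button down (value of joint reset_button above 0.0035 m and contact force between stylus and controller above 1 N and contact force between the fingers and stylus above 1 N and distance between stylus_tip and button_top below 0.01 m and distance between the grasp point and stylus_grip below 0.045 m), for 0.3 s.
At the end, for the whole second after the job is handed in: Both plugs in at least 6.5 of 8 mm; button down at least 3.5 of 5 mm, pressed by the stylus (over 1 N, tip within 10 mm of its face), the stylus gripped (fingers over 1 N, TCP within 45 mm of the grip point); all through the last second (all of step 1 and all of step 2); the arm keeps its last pose, push and grip.
It fails at once if the reset button is pressed before both plugs are home (value of joint reset_button above 0.002 m and not (value of joint each of plug_a, plug_b above 0.0065 m)).
It fails at once if a bystander is moved more than 30 mm or knocked over (distance of any of flask_a, flask_b, dishes, timer, bottle, tube_rack from where it was at the start of the episode above 0.03 m or angle between any of flask_a, flask_b, dishes, timer, bottle, tube_rack's own z axis and vertical above 0.5 rad).
It also fails if it takes over 58 s, if anything falls off the work surface, if the arm or the gripper's body presses on something with over 40 N, if the wrist force passes 120 N, or if a joint passes its speed limit or range.

## Robot

A 6-joint arm with a two-finger parallel gripper is mounted at the origin on the work surface. World frame = base frame: x ahead of the robot, y to its left, z up, the work surface at z = 0. Lengths are in m, angles in rad, forces in N, time in s.
With the tool pointing down it reaches from about 0.35 to 0.775 m from the base axis. Payload 7.3 kg.
Tool frame: the origin (TCP) lies between the finger pads, 19 mm behind the fingertips; this is the grasp point; z points along the fingers, y is the line along which they close (so a half turn about z gives the same grasp; the last joint's range is limited). The gripper opens to 92 mm and grips with 3 to 60 N. Pads are 19 mm wide; open, the fingers measure 130 mm over their backs; the gripper's body (75 mm by 190 mm) begins 47 mm behind the grasp point.
Start: joints at [1.044, 0.342, 1.524, -0, 1.275, -0.146], TCP at [0.195, 0.487, 0.246] pointing down, gripper open.
Joint ranges: [-2.53, 2.53], [-0.77, 2.02], [0.04, 2.7], [-1, 4.14], [0.28, 2.66], [-3.11, 3.11]. Speed limits (rad/s): [2.57, 2.57, 3.14, 3.14, 3.14, 3.14].

## Interface

Orientations are given as [roll, pitch, yaw] about the fixed x, y, z axes, in that order (R = Rz(yaw) Ry(pitch) Rx(roll)).
In Python, from cell import * gives the robot as it stands.
- The arm moves only by the tool arm_command, never from a script. Its arguments are lists of equal length, an entry for each row: "xyz": the shift along the world's x, y, z in mm, a list of three; "spin": the turn about the world's z in degrees. In form: {"xyz": [[tx, ty, tz], ...], "spin": [spin, ...]}. A call has 1 to 20 rows; each row shifts and turns the commanded pose from where the row before left it; what a row does not reach is not made up. A row lasts 1/10 s, in which the tool goes at most 50 mm and 8.59 degrees, less where a joint would pass 70% of its speed; a pose out of reach is approached as far as the arm can. A call with a gripper value outside its range is refused whole. "jaw" is the opening, from -1 (shut) to 1 (fully open), set as the call begins (left out, the last holds). The fingers move at their own pace and stop on an object; "squeeze" is the grip in N (left out, the last holds). Time passes only in rows, so rows that do not move let the fingers close. It gives the time, the measured TCP pose, the force, the opening and the grip force at its end, in the units of the state.
- observe(): the state, without advancing time (a new reading comes with each control period).
- read_camera(name): name is "side" or "top" or "wrist"; returns a dict with "img" (480x640x3 uint8, red, green, blue), "depth" (480x640 float32, m along the optical axis (not along the pixel's ray), 0 where there is no reading), "fx", "fy", "cx", "cy" (pixels), "world_from_camera" (4x4, takes a point from camera to world coordinates). Camera axes: x right, y up, looking along -z (the intrinsics and any distortion apply to the point x, -y, -z); pixel columns grow to the right and rows downward; lengths in m; the calibration is good to about 2 mm. A picture is of the moment at which its call begins.
- hand_in(): hands the job in; it is judged then, once.
The state is a dict: "time": time; "qpos": joint angles; "qvel": joint speeds; "joint_efforts": joint torques, N m; "tool_pos": TCP position; "tool_rot": TCP orientation; "contact_force": force on the tool from outside, world axes, zero at the start; "torque": the same for the moment, N m; "opening": finger opening in m; "grip_force": force on a finger pad.
Only numpy, scipy, OpenCV 4.12 (cv2) and the standard library are available. Lean on these libraries where they do the work, as an engineer would, in place of code of your own. Each camera call takes 0.05 s, during which the arm holds its last target. There are 200 camera calls.

## Working session

There is one attempt and no reset: what is moved stays moved. The work goes in short steps, Python scripts to look and compute and a tool call to move; the robot and the scene stay as the last step left them, time stands still between calls to the robot, and variables do not carry over. Pictures are saved under pics/ and viewed, at most 10 in all, crops included, and the job is handed in when it is done.

Besides the shell and the picture viewer there is one more tool, called after ">>>" as name(argument=value, ...), one argument or row to a line, values as JSON. arm_command: Moves the arm, as the interface text tells. Its arguments: {"type":"object","properties":{"xyz":{"type":"array","items":{"type":"array","items":{"type":"number"}}},"spin":{"type":"array","items":{"type":"number"}},"jaw":{"type":"number"},"squeeze":{"type":"number"}},"required":["xyz","spin"]}

```bash
mkdir -p pics; ls; cat > h.py <<'E'
from cell import *
import numpy as np, cv2
def snap(n):
    c=read_camera(n); np.savez('last_'+n+'.npz',**c); return c
def save(c,f,box=None,s=1):
    im=c['img'][:,:,::-1]
    if box: im=im[box[1]:box[3],box[0]:box[2]]
    cv2.imwrite('pics/'+f,cv2.resize(im,None,fx=s,fy=s))
def ray(c,u,v):
    T=np.array(c['world_from_camera']); d=np.array([(u-c['cx'])/c['fx'],-(v-c['cy'])/c['fy'],-1.])
    return T[:3,3],T[:3,:3]@d
def onz(c,u,v,z):
    o,d=ray(c,u,v); return o+d*(z-o[2])/d[2]
def dep(c,u,v):
    o,d=ray(c,u,v); return o+d*c['depth'][int(round(v)),int(round(u))]
E
python3 - <<'E'
from h import *
for n in('top','side'):
    c=snap(n); save(c,n+'0.png'); print(n,np.round(c['world_from_camera'],3).tolist(),c['fx'],c['cx'],c['cy'],[k for k in c])
s=observe(); print(s)
E
```

```text
pics
top [[0.006, 0.992, -0.125, 0.402], [-1.0, 0.007, 0.002, -0.026], [0.003, 0.125, 0.992, 1.745], [0.0, 0.0, 0.0, 1.0]] 592.9885254553392 327.96626190692774 231.43981095677748 ['img', 'depth', 'fx', 'fy', 'cx', 'cy', 'world_from_camera']
side [[0.741, 0.442, -0.506, -0.143], [-0.672, 0.486, -0.559, -0.858], [-0.001, 0.754, 0.657, 1.068], [0.0, 0.0, 0.0, 1.0]] 593.1300105916691 323.07139637609924 239.8878964938209 ['img', 'depth', 'fx', 'fy', 'cx', 'cy', 'world_from_camera']
{'time': 0.1, 'qpos': array([ 1.04395400e+00,  3.42647108e-01,  1.52490387e+00, -2.42306573e-05,
        1.27535798e+00, -1.45991391e-01]), 'qvel': array([ 7.81387423e-04,  7.30252545e-06, -1.08794786e-03,  1.51464562e-03,
       -1.01700493e-04,  2.32009393e-03]), 'joint_efforts': array([ 8.90084448e-04, -4.32005775e+01, -2.44693494e+01,  7.17866071e-02,
        5.26628585e-02, -8.57454302e-05]), 'tool_pos': array([0.19496783, 0.48711211, 0.24492366]), 'tool_rot': array([-3.14028698e+00, -1.68562395e-04,  2.76074867e+00]), 'contact_force': array([ 1.22326029, -0.37054053, -0.03402136]), 'torque': array([ 0.01936174,  0.02525038, -0.01876277]), 'grip_force': 0.0, 'opening': 0.09193916587382915}
```

View pics/top0.png

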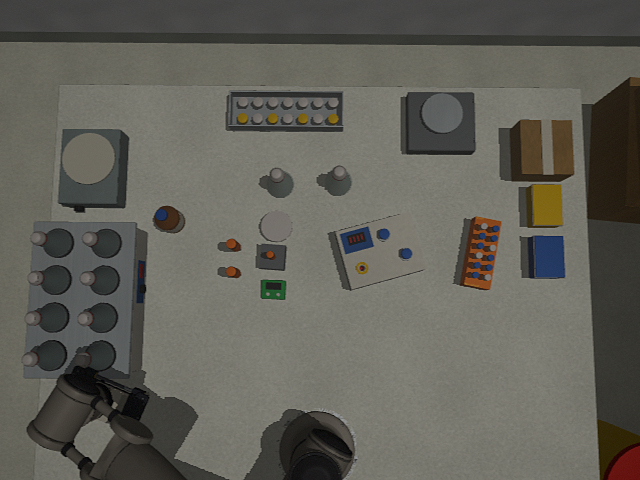

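View pics/side0.png

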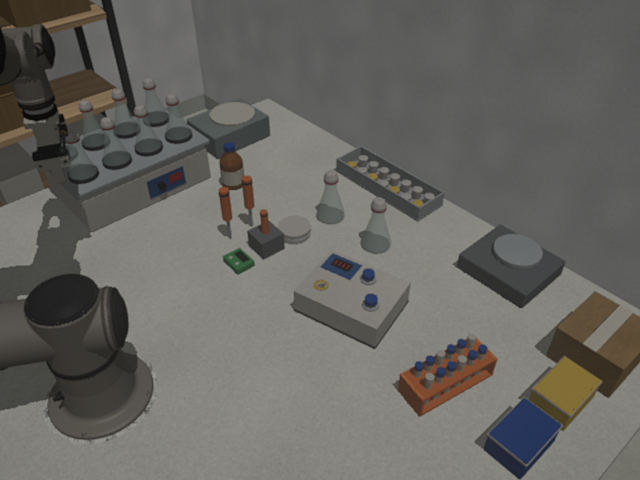

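The top view shows the controller at about (378,250), with the yellow ring at (362,268), the plugs at (383,234) and (406,254), and the stand with its stylus at (270,256). The larger look-alike styluses are at (232,244) and (232,271). The side view agrees: ring (321,285), plugs (369,275) and (371,300), stylus (264,222).

```bash
cat >> h.py <<'E'
def blobs(c,lo,hi,box,amin=15):
    hsv=cv2.cvtColor(c['img'],cv2.COLOR_RGB2HSV); m=cv2.inRange(hsv,lo,hi)
    k=np.zeros_like(m); k[box[1]:box[3],box[0]:box[2]]=255; m&=k
    n,_,st,ce=cv2.connectedComponentsWithStats(m)
    return [(ce[i],st[i]) for i in range(1,n) if st[i][4]>=amin]
def tri(c1,p1,c2,p2):
    A=[];b=[]
    for c,p in((c1,p1),(c2,p2)):
        o,d=ray(c,*p); d/=np.linalg.norm(d); P=np.eye(3)-np.outer(d,d); A.append(P);b.append(P@o)
    return np.linalg.lstsq(np.vstack(A),np.hstack(b),rcond=None)[0]
E
python3 - <<'E'
from h import *
t=dict(np.load('last_top.npz')); s=dict(np.load('last_side.npz'))
B=((100,110,50),(125,255,255));Y=((18,90,80),(32,255,255));O=((3,150,90),(13,255,255))
for n,c,bx,bo in(('top',t,(330,210,430,295),(250,235,290,275)),('side',s,(290,245,415,320),(250,200,275,240))):
    for nm,col,b,z in(('blue',B,bx,.094),('yel',Y,bx,.07),('or',O,bo,.125)):
        for ce,st in blobs(c,*col,b): print(n,nm,ce.round(1),st,onz(c,*ce,z).round(4),dep(c,*ce).round(4))
E
```

```text
top blue [356.5 240.6] [340 227  33  27 411] [ 0.5853 -0.1095  0.094 ] [ 0.5878 -0.1106  0.0712]
top blue [383.8 233.5] [379 229  10  10  82] [ 0.6058 -0.186   0.094 ] [ 0.6057 -0.186   0.0947]
top blue [406.4 253.2] [402 248  10  11  82] [ 0.5506 -0.2489  0.094 ] [ 0.5507 -0.2491  0.0929]
top yel [361.8 267.6] [356 262  12  13  81] [ 0.5112 -0.1256  0.07  ] [ 0.5129 -0.1271  0.0451]
top or [269.8 254. ] [267 251   7   7  41] [0.5433 0.1297 0.125 ] [0.5434 0.1298 0.1238]
side blue [340.1 267. ] [322 254  38  25 303] [ 0.5709 -0.1292  0.094 ] [ 0.5848 -0.1151  0.0751]
side blue [368.3 273.2] [363 269  11  10  80] [ 0.6055 -0.1889  0.094 ] [ 0.6036 -0.1906  0.0964]
side blue [371.  298.7] [366 294  11  11  92] [ 0.5515 -0.2506  0.094 ] [ 0.5499 -0.252   0.0962]
side yel [320.5 284.7] [314 280  14  10  71] [ 0.5127 -0.1241  0.07  ] [ 0.5179 -0.1183  0.0621]
side or [263.4 211.8] [261 210   6   5  22] [0.5436 0.1282 0.125 ] [0.5421 0.1261 0.127 ]
```

>>> arm_command(
  xyz=[
    [24,-42,0],
    [24,-42,0],
    [24,-42,0],
    [24,-42,0],
    [24,-42,0],
    [24,-42,0],
    [24,-42,0],
    [24,-42,0],
    [24,-42,0],
    [24,-42,0],
    [24,-42,0],
    [24,-42,0],
    [24,-42,0],
    [24,-42,0],
    [24,-42,0],
    [24,-42,0],
    [0,0,0],
    [0,0,0],
  ],
  spin=[-4.25,-4.25,-4.25,-4.25,-4.25,-4.25,-4.25,-4.25,-4.25,-4.25,-4.25,-4.25,-4.25,-4.25,-4.25,-4.25,0,0],
  jaw=-1,
)

```text
time: 1.9
tool_pos: [0.5788, -0.1854, 0.2441]
tool_rot: [-3.14, -0.001, 1.572]
contact_force: [0.1, 0.3, 0.1]
opening: 0.0001
grip_force: 0.0
```

```bash
python3 - <<'E'
from h import *
c=snap('wrist'); save(c,'w1.png'); print(np.round(c['world_from_camera'],3).tolist(),c['fx'])
o=observe(); print(o['tool_pos'],o['tool_rot'],o['qpos'],o['contact_force'])
t=dict(np.load('last_top.npz')); s=dict(np.load('last_side.npz'));O=((3,150,60),(13,255,255))
for n,c,b in(('top',t,(215,230,245,285)),('side',s,(215,170,260,225))):
    for ce,st in blobs(c,*O,b): print(n,ce.round(1),st,dep(c,*ce).round(3), c['depth'][st[1]:st[1]+st[3],st[0]:st[0]+st[2]].min())
B=((100,110,50),(125,255,255));Y=((18,90,80),(32,255,255))
c=dict(np.load('last_wrist.npz'))
for nm,col,z in(('blue',B,.094),('yel',Y,.07)):
    for ce,st in blobs(c,*col,(0,0,640,480),200): print(nm,ce.round(1),st,onz(c,*ce,z).round(4),dep(c,*ce).round(4))
E
```

```text
[[1.0, -0.003, 0.001, 0.579], [0.002, 0.954, 0.3, -0.105], [-0.002, -0.3, 0.954, 0.383], [0.0, 0.0, 0.0, 1.0]] 368.55351509838687
[ 0.57864965 -0.18432145  0.24469264] [-3.13999054e+00 -1.13026442e-03  1.57395904e+00] [-4.34684091e-01  4.96752514e-01  1.28220569e+00  3.51816976e-04
  1.36456466e+00 -4.37920087e-01] [0.98455526 0.42289368 0.23692621]
top [232.6 244.3] [226 239  14  12 107] [0.565 0.225 0.167] 0.0
top [232.4 271.7] [226 267  14  11 104] [0.492 0.225 0.16 ] 1.5688335
side [246.2 178.7] [242 176   9   6  40] [0.567 0.227 0.166] 1.5500526
side [223.6 190.1] [219 187  10   7  54] [0.494 0.226 0.165] 0.0
blue [328.3 106.5] [ 289   63   87  102 3657] [ 0.5833 -0.0961  0.094 ] [ 0.5837 -0.0953  0.0714]
blue [332.8 174.6] [314 167  49  18 415] [ 0.5873 -0.1463  0.094 ] [ 0.588  -0.1496  0.0704]
blue [356.6 223. ] [340 207  34  34 903] [ 0.607  -0.1854  0.094 ] [ 0.6073 -0.186   0.0919]
blue [286.  285.6] [276 278  26  23 259] [ 0.5481 -0.2413  0.094 ] [ 0.548  -0.2418  0.093 ]
yel [241.5 144.5] [221 124  42  43 833] [ 0.5123 -0.1251  0.07  ] [ 0.5076 -0.1265  0.0479]
yel [303.  407.7] [  93  398  369   16 3850] [ 0.5597 -0.392   0.07  ] [ 0.5748 -0.165   0.3178]
```

View pics/w1.png

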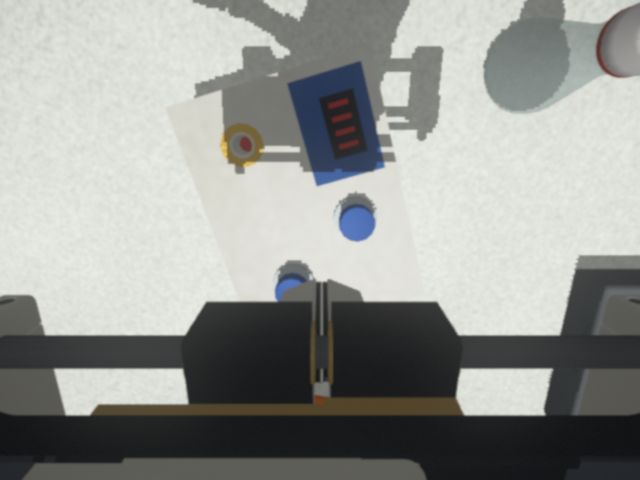

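The wrist view shows the ring with the red button at (241,144), plug a at (356,223), and plug b partly hidden at (286,286). Top, side and wrist agree to about 2 mm. I'll press plug a now.

>>> arm_command(
  xyz=[
    [27,-1,0],
    [0,0,-40],
    [0,0,-40],
    [0,0,-38],
    [0,0,-8],
    [0,0,-4],
    [0,0,-4],
    [0,0,-3],
    [0,0,-1],
    [0,0,0],
  ],
  spin=[0,0,0,0,0,0,0,0,0,0],
)

```text
time: 2.95
tool_pos: [0.6071, -0.1857, 0.1089]
tool_rot: [3.138, 0.001, 1.574]
contact_force: [1.6, 0.8, 2.8]
opening: 0.0003
grip_force: 1.4
```

>>> arm_command(
  xyz=[
    [0,0,-1],
    [0,0,-1],
    [0,0,-1],
    [0,0,0],
  ],
  spin=[0,0,0,0],
)

```text
time: 3.35
tool_pos: [0.6069, -0.1858, 0.1068]
tool_rot: [3.139, 0.001, 1.574]
contact_force: [-0.7, 2.7, 14.2]
opening: 0.0003
grip_force: 6.9
```

>>> arm_command(
  xyz=[
    [0,0,25],
    [-28,-32,0],
    [-27,-31,0],
    [0,0,0],
    [0,0,-9],
    [0,0,-5],
    [0,0,-4],
    [0,0,-4],
    [0,0,-2],
    [0,0,-1],
    [0,0,0],
  ],
  spin=[0,0,0,0,0,0,0,0,0,0,0],
)

```text
time: 4.45
tool_pos: [0.5512, -0.2478, 0.1067]
tool_rot: [3.141, 0.0, 1.575]
contact_force: [-6.7, 3.5, 18.7]
opening: 0.0006
grip_force: 9.3
```

>>> arm_command(
  xyz=[
    [0,0,40],
    [0,0,40],
    [0,0,33],
    [-1,47,0],
    [-1,47,0],
    [-1,47,0],
    [-1,47,0],
    [-1,47,0],
    [-1,47,0],
    [-1,47,0],
    [0,0,0],
    [0,0,0],
  ],
  spin=[0,0,0,0,0,0,0,0,0,0,0,0],
  jaw=0.2,
)

```text
time: 5.65
tool_pos: [0.544, 0.0819, 0.2172]
tool_rot: [-3.141, 0.0, 1.577]
contact_force: [-0.3, -0.9, 0.5]
opening: 0.0552
grip_force: 0.0
```

```bash
python3 - <<'E'
from h import *
o=observe(); print(o['time'],o['tool_pos'],o['tool_rot'],o['opening'])
w=snap('wrist'); save(w,'w2.png'); t=snap('top'); s=snap('side')
B=((100,110,50),(125,255,255));Y=((18,90,80),(32,255,255));O=((3,150,60),(13,255,255))
for n,c,bx in(('top',t,(330,210,430,295)),('side',s,(290,245,415,320))):
    for nm,col,z in(('blue',B,.088),('yel',Y,.07)):
        for ce,st in blobs(c,*col,bx): print(n,nm,ce.round(1),st[4],onz(c,*ce,z).round(4),dep(c,*ce).round(4))
for ce,st in blobs(w,*O,(0,0,640,480),150): print('or',ce.round(1),st,onz(w,*ce,.125).round(4),dep(w,*ce).round(4))
E
```

```text
5.65 [0.54398922 0.0818992  0.2171929 ] [-3.14149927e+00  1.83888807e-04  1.57749306e+00] 0.05523436590227724
top blue [356.5 240.6] 411 [ 0.5859 -0.11    0.088 ] [ 0.5879 -0.1109  0.0698]
top blue [383.7 233.7] 83 [ 0.6061 -0.1863  0.088 ] [ 0.6066 -0.1867  0.084 ]
top blue [405.9 253.5] 82 [ 0.5506 -0.2484  0.088 ] [ 0.5512 -0.2494  0.0802]
top yel [361.7 267.6] 80 [ 0.5113 -0.1255  0.07  ] [ 0.5129 -0.127   0.0448]
side blue [340.1 267.1] 299 [ 0.575 -0.125  0.088] [ 0.5888 -0.1109  0.0691]
side blue [368.2 274.9] 79 [ 0.6056 -0.1889  0.088 ] [ 0.6035 -0.1907  0.0907]
side blue [370.8 300.9] 94 [ 0.5505 -0.2511  0.088 ] [ 0.5487 -0.2528  0.0906]
side yel [320.5 284.7] 71 [ 0.5127 -0.1241  0.07  ] [ 0.5236 -0.112   0.0535]
or [246.6  14.8] [ 213    0   56   35 1270] [0.5016 0.2167 0.125 ] [0.501  0.2175 0.1216]
or [357.3   9.5] [344   0  31  26 435] [0.5626 0.2197 0.125 ] [0.5627 0.22   0.1238]
```

View pics/w2.png

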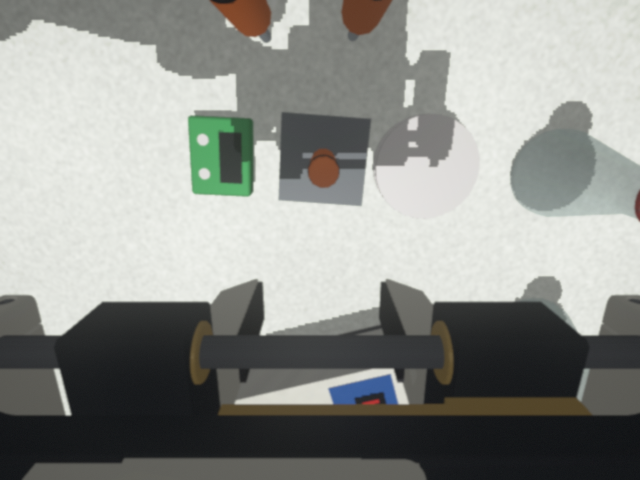

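Both caps sit about 2 px lower in the side view (274.9 and 300.9), so they are home. The wrist view shows the stylus top at (323,171) in the stand, clear of the timer and dishes. The look-alikes are at the top edge.

```bash
python3 - <<'E'
from h import *
w=dict(np.load('last_wrist.npz'))
O=((0,110,40),(14,255,255))
for ce,st in blobs(w,*O,(295,140,350,200),50): print(ce.round(1),st,onz(w,*ce,.125).round(4))
print(onz(w,323.5,172,.125),dep(w,323.5,172))
E
```

```text
[323.  168.1] [309 149  29  38 856] [0.5445 0.1331 0.125 ]
[0.54482151 0.13070274 0.125     ] [0.54482514 0.1306315  0.12447635]
```

>>> arm_command(
  xyz=[
    [0,48,0],
    [0,0,-40],
    [0,0,-40],
    [0,0,-30],
    [0,0,-9],
    [0,0,0],
  ],
  spin=[0,0,0,0,0,0],
)

```text
time: 6.4
tool_pos: [0.5439, 0.1273, 0.0977]
tool_rot: [-3.139, 0.0, 1.572]
contact_force: [-0.6, -0.4, 1.0]
opening: 0.0549
grip_force: 0.0
```

>>> arm_command(
  xyz=[
    [0,0,0],
    [0,0,0],
    [0,0,0],
    [0,0,0],
    [0,0,0],
    [0,0,0],
  ],
  spin=[0,0,0,0,0,0],
  jaw=-1,
  squeeze=30,
)

```text
time: 7.0
tool_pos: [0.5443, 0.1285, 0.099]
tool_rot: [3.141, -0.0, 1.574]
contact_force: [-0.2, 0.2, 3.2]
opening: 0.0194
grip_force: 30.0
```

>>> arm_command(
  xyz=[
    [0,0,10],
    [0,0,30],
    [0,0,40],
    [0,0,40],
    [-6,-40,0],
    [-6,-40,0],
    [-5,-40,0],
    [-5,-40,0],
    [-5,-40,0],
    [-5,-40,0],
    [0,-13,0],
    [0,0,0],
    [0,0,0],
  ],
  spin=[0,0,0,0,0,0,0,0,0,0,0,0,0],
)

```text
time: 8.3
tool_pos: [0.5122, -0.1238, 0.2187]
tool_rot: [3.141, -0.001, 1.574]
contact_force: [-0.1, -0.5, -1.1]
opening: 0.0191
grip_force: 30.0
```

```bash
python3 - <<'E'
from h import *
ps=[]
for i in range(5):
    w=snap('wrist'); o=observe(); ps.append(o['tool_pos'])
print(np.mean(ps,0),np.std(ps,0),o['opening'],o['grip_force'])
save(w,'w3.png')
s=snap('side'); save(s,'s3.png',(250,150,410,330),3.3)
E
```

```text
[ 0.51224811 -0.12320931  0.2186298 ] [2.72735841e-05 1.10589713e-04 1.78306048e-05] 0.019563412013189778 29.99942421913147
```

View pics/w3.png

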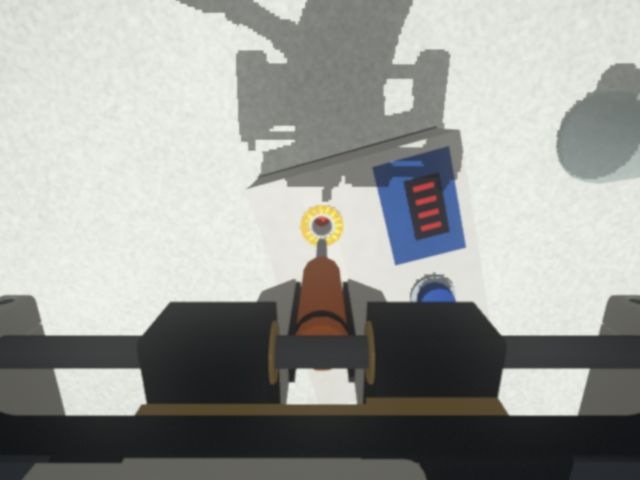

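View pics/s3.png

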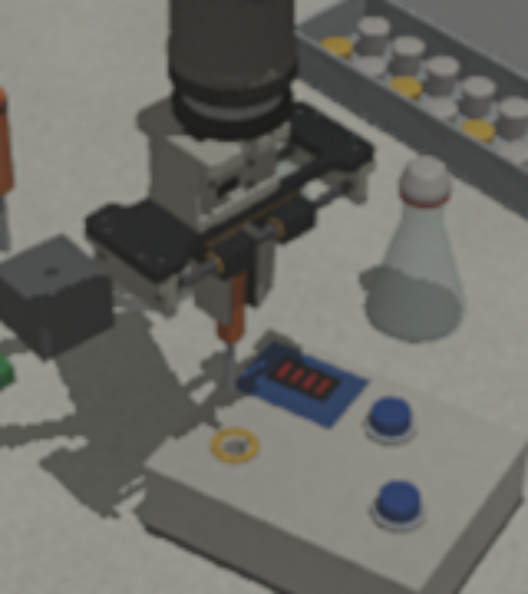

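The stylus hangs upright in the gripper. In the wrist view the pin tip is at about (321,240) and the ring at (322,226). The side crop shows both plugs seated on their collars and the pin over the aperture. Next I'll measure tip against ring.

```bash
python3 - <<'E'
from h import *
w=dict(np.load('last_wrist.npz'))
hsv=cv2.cvtColor(w['img'],cv2.COLOR_RGB2HSV); m=cv2.inRange(hsv,(18,90,80),(34,255,255)); m[:, :280]=0; m[:,360:]=0; m[:190]=0; m[262:]=0
p=cv2.findNonZero(m); h=cv2.convexHull(p); e=cv2.fitEllipse(h); print(e, onz(w,*e[0],.07).round(4))
g=w['img'].astype(int)
for r in range(226,262,3): print(r,[tuple(g[r,k]) and int(g[r,k].sum()) for k in range(306,338)])
for uv in((321.5,238),(321.5,240),(321.5,242)): print(uv,dep(w,*uv).round(4),onz(w,*uv,.1246).round(4))
E
```

```text
((321.4739685058594, 225.43264770507812), (41.081787109375, 42.349327087402344), 84.00458526611328) [ 0.5122 -0.1251  0.07  ]
226 [546, 561, 597, 638, 643, 571, 458, 375, 347, 342, 337, 332, 324, 311, 297, 291, 293, 298, 312, 325, 333, 335, 337, 343, 376, 470, 594, 660, 657, 622, 596, 584]
229 [539, 545, 555, 575, 600, 590, 521, 429, 364, 346, 343, 344, 343, 343, 343, 343, 341, 344, 344, 342, 342, 340, 345, 365, 427, 526, 625, 660, 647, 615, 588, 571]
232 [561, 576, 593, 608, 628, 648, 642, 585, 508, 435, 379, 353, 348, 346, 348, 345, 345, 346, 347, 352, 366, 396, 442, 510, 589, 642, 637, 598, 578, 583, 592, 592]
235 [557, 561, 562, 556, 555, 566, 590, 620, 647, 643, 608, 566, 538, 515, 496, 484, 486, 494, 509, 541, 582, 627, 649, 627, 573, 554, 575, 592, 588, 571, 551, 539]
238 [553, 543, 552, 568, 587, 593, 592, 576, 561, 560, 568, 578, 570, 525, 484, 493, 508, 497, 482, 494, 542, 573, 579, 574, 556, 546, 553, 566, 579, 587, 579, 567]
241 [646, 619, 594, 574, 558, 547, 542, 543, 543, 554, 543, 469, 372, 326, 317, 315, 315, 320, 328, 370, 448, 517, 539, 548, 544, 538, 537, 543, 562,
[... 500 characters left out ...]
 699, 699]
253 [686, 686, 686, 686, 683, 683, 684, 683, 672, 621, 495, 373, 318, 311, 314, 316, 312, 313, 315, 341, 439, 580, 673, 697, 699, 700, 699, 699, 700, 698, 700, 698]
256 [683, 683, 680, 680, 680, 680, 678, 672, 649, 567, 430, 327, 295, 292, 291, 286, 285, 286, 290, 307, 384, 527, 653, 690, 699, 701, 701, 700, 699, 698, 699, 697]
259 [677, 674, 671, 653, 609, 542, 474, 390, 321, 285, 266, 260, 257, 258, 257, 257, 257, 257, 257, 257, 263, 284, 325, 383, 457, 535, 606, 654, 679, 690, 695, 696]
(321.5, 238) [ 0.5122 -0.118   0.125 ] [ 0.5122 -0.1181  0.1246]
(321.5, 240) [ 0.5122 -0.1178  0.1299] [ 0.5122 -0.1195  0.1246]
(321.5, 242) [ 0.5122 -0.118   0.1333] [ 0.5122 -0.1209  0.1246]
```

The pin axis is at about (0.5122, -0.1217) and the aperture at (0.5122, -0.1251), so I'll shift y by -3.5 mm and lower into the well.

>>> arm_command(
  xyz=[
    [0,-3.5,0],
    [0,0,-20],
    [0,0,-20],
    [0,0,-10],
    [0,0,-8],
    [0,0,-8],
    [0,0,0],
    [0,0,0],
  ],
  spin=[0,0,0,0,0,0,0,0],
)

```text
time: 9.4
tool_pos: [0.5124, -0.1282, 0.1529]
tool_rot: [3.141, 0.0, 1.574]
contact_force: [-0.1, -0.0, 0.5]
opening: 0.0195
grip_force: 30.0
```

>>> arm_command(
  xyz=[
    [0,0,-5],
    [0,0,-4],
    [0,0,-2],
    [0,0,-2],
    [0,0,-1],
    [0,0,-1],
    [0,0,0],
  ],
  spin=[0,0,0,0,0,0,0],
)

```text
time: 10.1
tool_pos: [0.5121, -0.1281, 0.1377]
tool_rot: [3.141, 0.0, 1.574]
contact_force: [-1.5, 0.3, 3.8]
opening: 0.0194
grip_force: 30.0
```

>>> arm_command(
  xyz=[
    [0,0,-1],
    [0,0,-1],
    [0,0,-1],
    [0,0,0],
    [0,0,0],
  ],
  spin=[0,0,0,0,0],
)

```text
time: 10.6
tool_pos: [0.5125, -0.1283, 0.1365]
tool_rot: [3.14, 0.001, 1.574]
contact_force: [-4.6, 1.5, 16.7]
opening: 0.0196
grip_force: 30.0
```

>>> arm_command(
  xyz=[
    [0,0,0],
    [0,0,0],
    [0,0,0],
    [0,0,0],
  ],
  spin=[0,0,0,0],
  squeeze=40,
)

```text
time: 11.0
tool_pos: [0.5124, -0.1282, 0.1365]
tool_rot: [3.14, 0.001, 1.574]
contact_force: [-3.5, 0.7, 17.5]
opening: 0.0197
grip_force: 40.0
```

```bash
python3 - <<'E'
from h import *
s=snap('side'); save(s,'s4.png',(250,150,410,330),3.3); o=observe(); print(o['tool_pos'],o['contact_force'],o['grip_force'],o['opening'])
B=((100,110,50),(125,255,255))
for ce,st in blobs(s,*B,(290,245,415,320)): print(ce,st[4])
E
```

```text
[ 0.51242384 -0.12822287  0.13647018] [-5.6315619   0.84682665 16.5186594 ] 40.03472149372101 0.019486505866451308
[348.58682635 270.20958084] 167
[333.5    269.1875] 16
[368.18390805 275.36781609] 87
[370.8        300.86315789] 95
```

View pics/s4.png

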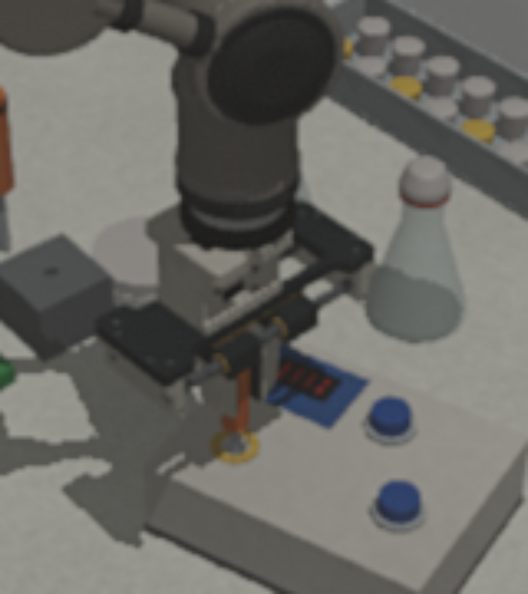

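The side crop shows the pin inside the yellow ring at about (235,445) and both plugs seated at (390,415) and (399,500). The push is steady at 17 N with a 40 N grip, and the tip is at the expected depth of about 43 mm above the bench.

```bash
python3 -c "
from cell import *
print(hand_in())"
```

```text
the job is handed in; nothing more can be done
None
```

I pressed both plugs home and handed the job in with the gripped stylus holding the reset button down at about 17 N; the hand-in returned no verdict.

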